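Snap a specimen cassette shut in the hand-lever press

TASK

Stand the upright specimen cassette in the nest between the jaws of the little lever press, with its proud lid facing one of the jaw pads, and let go of it. Then squeeze the press's two handles together, feeling the resistance rise, until the lid gives and snaps home; stop there, because squeezing on after the snap cracks the cassette, and never use more than 25 N on a handle. Let the handles spring back and leave the closed cassette standing in the nest, with the things round about undisturbed.

Things in the scene. Friction and masses are not known exactly. Their poses are not given: they have to be found in the camera images.
- press: fixed hand press: grey-painted base plate 145 x 68 x 10 mm with two steel levers lying flat above it, 29 to 41 mm above the worktop. Origin: on the worktop under the middle of the nest; x points from the handles to the pivots, y is the direction in which the jaws close, z up. Two pivot posts, 47 mm high, stand at x = 85, y = -18 and +18 mm; all else on it is lower
- nest (a point): centre of the nest floor, on the base plate, 10 mm above the worktop; axes as the press. The cassette stands here, its y axis along the nest's y, lid to either pad. Ribs 4 mm high before and behind leave 37 mm along x for the 30 mm wide cassette. Open, the jaw pads (16 mm round, 35 mm above the worktop) stand at y = -22.5 mm and at y = +19.5 to +27.5 mm
- lever_left: steel lever with a grey grip on the press's +y side, hinged at x = 85, y = 18 mm (origin there, 35 mm above the worktop); sprung open against a stop, turns inward up to 0.165 rad. Its jaw pad is a set screw, screwed in by 0 to 8 mm: the setting differs each time and is not measured, so the lid may snap anywhere from 25 to 42 mm over both grips. Grip force reaches the pad 1.8 times larger
- lever_right: mirror image of lever_left on the press's -y side, but with a fixed pad
- handle_left (a point): middle of the left grip: an 11 mm thick round bar along the press's x axis, 35 mm above the worktop, reaching 27 mm each way; open it lies at x = -70, y = +29.5 mm in the press frame (70 mm over both grips). The handles move independently. Their springs need 1.3 to 2.8 N at each grip; the lid adds up to about 11 N at its peak, which then falls away over about 5 mm of closing
- handle_right (a point): middle of the right grip, open at x = -70, y = -29.5 mm in the press frame. Once the lid has snapped, only the springs (2 to 3 N a grip) are felt for the next 2 mm or so of closing (over both grips); then the pads bear hard on the closed cassette, which stands 12 N at a pad, that is 6 N more than the springs at a grip. Let go before the snap and the lid comes out again
- cassette: loose grey plastic case 30 mm (x) x 24 mm (y) x 50 mm high, 0.09 kg, standing upright. Origin: centre of its underside. The aluminium lid is on its -y face; the plain +-x faces, 30 mm apart, are for gripping: held high, near the top 20 mm, the fingers stay above the press's levers
- lid_face (a point): middle of the lid's outer face, 25 mm above the cassette's underside; the lid is 24 x 42 mm and at the start stands 4.5 mm proud of the case, at y = -16.5 mm in the cassette's frame
- lid (a joint): travel of the lid into the case: 0 proud (as found) to 0.004 m fully home. It resists at once with about 21 N, then less and less; past 0.0027 m (dead centre) its spring snaps it home by itself and keeps it there
- sample_box: bystander: clear sample box 44 x 62 x 23 mm
- steel_sample_2: bystander: ground steel cylinder, 38 mm across, 28 mm high
- steel_sample_4: bystander: ground steel cylinder, 40 mm across, 24 mm high
- mount_4: bystander: round resin mount, 30 mm across, 16 mm high
- loupe: bystander: black eye loupe 38 x 38 x 38 mm
- abrasive_pads: bystander: stack of abrasive pads 76 x 113 x 10 mm
- tape_1: bystander: roll of tape, 96 mm across, 25 mm high
Not all that is in view belongs to the job. What is shaped like the cassette but blue or orange is not meant.

How it is judged:
By the outcome, as a careful person would: the job done as asked, in the order asked, and still so for the second after the job is handed in, with the robot touching nothing.
It also fails if it takes over 61 s, if anything falls off the work surface, if the arm or the gripper's body presses on something with over 40 N, if the wrist force passes 120 N, or if a joint passes its speed limit or range.

ROBOT

A 7-joint arm with a two-finger parallel gripper is mounted at the origin on a cart in front of the work surface, level with it; the furniture and walls round the work are solid. World frame = base frame: x ahead of the robot, y to its left, z up, the work surface at z = 0. Lengths are in m, angles in rad, forces in N, time in s.
With the tool pointing down it reaches from about 0.425 to 0.95 m from the base axis. Payload 16.7 kg.
Tool frame: the origin (TCP) lies midway between the tips of the shut fingers; the grasp point (between the pads) lies 19 mm behind it (manip.hold_point_z is the distance from the TCP to the grasp point, in m); y points along the fingers, x is the direction in which the jaws open and shut, and the axes are right-handed (so a half turn about y gives the same grasp; the last joint's range is limited). The gripper opens to 94 mm and grips with 3 to 60 N. Pads are 16 mm wide; open, the fingers measure 119 mm over their backs; the gripper's body (75 mm by 177 mm) begins 78 mm behind the grasp point.
Start: joints at [-1.407, 0.426, 0.074, 1.606, -0.034, 1.111, -0.067], TCP at [0.208, 0.642, 0.205] pointing down, gripper open.
Joint ranges: [-2.85, 2.85], [-0.5, 2.14], [-1.23, 1.37], [0.21, 2.46], [-1.02, 4.16], [0.16, 2.05], [-2.73, 2.73]. Speed limits (rad/s): [1.89, 1.89, 2.39, 2.39, 3.01, 3.01, 3.01].

INTERFACE

Orientations are given as a unit quaternion [w, x, y, z].
In Python, from plant import manip, vision, job gives the robot as it stands.
- The arm moves only by the tool play_rows, never from a script. Its argument "commands" is a list that holds one entry, the list of rows, each a list of 4 numbers: the shift along the tool's x, y, z in units of 30 mm (1.0 is 30 mm), then the turn about the tool's y in units of 6 degrees (1.0 is 6 degrees). A call has 1 to 5 rows; each row is the pose to reach, as a shift and turn from the pose commanded when the call began, along the tool's axes at that moment; what a row does not reach only later rows make up. A row lasts 1/10 s, in which the tool goes at most 50 mm and 8.59 degrees, less where a joint would pass 70% of its speed; a pose out of reach is approached as far as the arm can. A call with a gripper value outside its range is refused whole. "jaw" is the closure, from -1 (fully open) to 1 (shut), set as the call begins (left out, the last holds). The fingers move at their own pace and stop on an object; "newtons" is the grip in N (left out, the last holds). Time passes only in rows, so rows that repeat a pose let the fingers close. It gives the time, the measured TCP pose, the force and the opening at its end, in the units of the state.
- manip.state(): the state, without advancing time (a new reading comes with each control period).
- vision.camera(name): name is "side" or "top" or "wrist"; returns a dict with "pixels" (420x560x3 uint8, red, green, blue), "mtx" (3x3 intrinsics, pixels), "pose" (4x4, takes a point from camera to world coordinates). Camera axes: x right, y down, z forward; pixel columns grow to the right and rows downward; lengths in m; the calibration is good to about 2 mm. The wrist camera is an equidistant fisheye: a pixel r from the principal point sees the ray r / f radians off the axis. A picture is of the moment at which its call begins. There is no depth.
- job.job_done(): hands the job in, once; it reports no verdict.
The state is a dict: "t": time; "joint_pos": joint angles; "qd": joint speeds; "tau": joint torques, N m; "position": TCP position; "tool_rot": TCP orientation; "force": force on the tool from outside, world axes, zero at the start; "torque": the same for the moment, N m; "gripper_width": finger opening in m.
Only numpy, scipy, OpenCV 4.12 (cv2) and the standard library are available. Lean on these libraries where they do the work, as an engineer would, in place of code of your own. Each camera call takes 0.05 s, during which the arm holds its last target.

## Working session

There is one attempt and no reset: what is moved stays moved. The work goes in short steps, Python scripts to look and compute and a tool call to move; the robot and the scene stay as the last step left them, time stands still between calls to the robot, and variables do not carry over. Pictures are saved under pics/ and viewed, and the job is handed in when it is done.

Besides the shell and the picture viewer there is one more tool, called after "Request:" by a JSON object that holds its "op" and its "data", one argument or row to a line. play_rows: Moves the arm, as the interface text tells. Its arguments: {"type":"object","properties":{"commands":{"type":"array"},"jaw":{"type":"number"},"newtons":{"type":"number"}},"required":["commands"]}

```bash
ls; mkdir -p pics
python3 - <<'E'
from plant import manip,vision,job
import cv2,numpy as np
for n in ["side","top","wrist"]:
    c=vision.camera(n); cv2.imwrite(f"pics/{n}0.png",c["pixels"][:,:,::-1]); print(n,c["mtx"].round(1).tolist(),c["pose"].round(4).tolist())
print(manip.state(), manip.hold_point_z)
E
```

```text
pics
side [[516.1, 0.0, 273.6], [0.0, 516.1, 205.1], [0.0, 0.0, 1.0]] [[0.8031, -0.4144, 0.4281, 0.0381], [-0.5956, -0.5406, 0.5942, -0.6259], [-0.0148, -0.7322, -0.681, 0.8493], [0.0, 0.0, 0.0, 1.0]]
top [[461.1, 0.0, 278.7], [0.0, 461.1, 211.5], [0.0, 0.0, 1.0]] [[0.0196, -0.9991, 0.0377, 0.4699], [-0.9997, -0.0201, -0.0116, 0.0637], [0.0124, -0.0375, -0.9992, 1.1193], [0.0, 0.0, 0.0, 1.0]]
wrist [[325.2, 0.0, 276.7], [0.0, 325.2, 205.9], [0.0, 0.0, 1.0]] [[0.3082, 0.9155, 0.2584, 0.1325], [0.9513, -0.2963, -0.085, 0.6667], [-0.0012, 0.272, -0.9623, 0.3833], [0.0, 0.0, 0.0, 1.0]]
{'t': 0.15, 'joint_pos': array([-1.4065045 ,  0.42653193,  0.07388774,  1.60644048, -0.03410683,
        1.11081019, -0.06711149]), 'qd': array([-0.0002135 , -0.0004906 ,  0.00290103, -0.00241331, -0.00187262,
        0.00146371, -0.00047812]), 'tau': array([ 6.53731739e-03, -9.36289501e+01,  3.67078699e+00, -4.54409695e+01,
       -4.85644571e-02,  1.81580870e-02,  4.07848586e-05]), 'position': array([0.20828698, 0.64171202, 0.20498367]), 'tool_rot': array([-0.57179004,  0.57221094,  0.41545799, -0.41596328]), 'force': array([-0.43763595,  0.18330879,  0.56443613]), 'torque': array([0.0230956 , 0.01559987, 0.00353758]), 'gripper_width': 0.09420888731040795} 0.0188
```

View pics/side0.png

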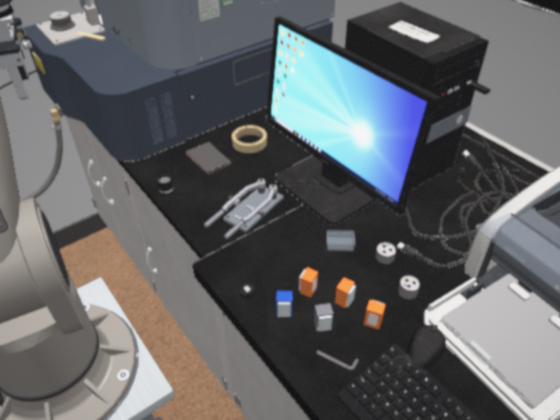

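View pics/top0.png

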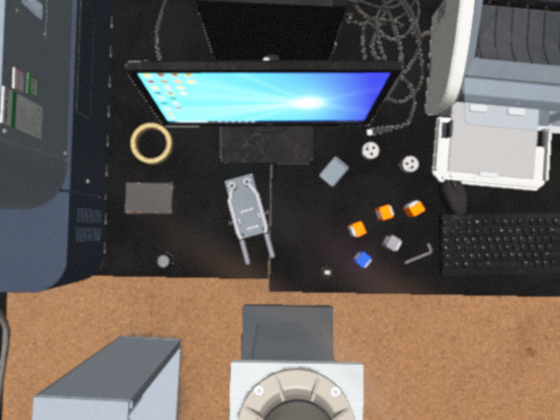

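View pics/wrist0.png

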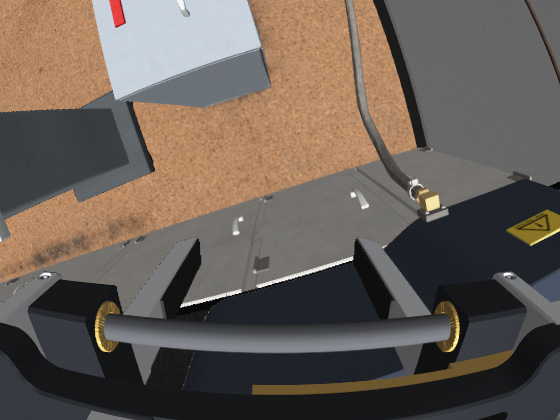

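Side view: the grey case is at (324,317), blue at (285,303), and oranges at (309,282), (345,292) and (375,314). The press is at about (250,207). In the top view the grey case is at (393,243), blue at (363,260), oranges at (357,229), (385,212) and (414,208), and the press at (248,215). By the description the grey one is the cassette, so I'm checking it in close crops.

Run:
```python
import cv2,numpy as np
t=cv2.imread("pics/top0.png");s=cv2.imread("pics/side0.png")
a=cv2.resize(t[190:280,330:430],None,fx=4,fy=4,interpolation=cv2.INTER_CUBIC)
b=cv2.resize(s[270:345,270:395],None,fx=3.2,fy=3.2,interpolation=cv2.INTER_CUBIC)
h=max(a.shape[0],b.shape[0]);o=np.zeros((h,a.shape[1]+b.shape[1],3),np.uint8);o[:a.shape[0],:a.shape[1]]=a;o[:b.shape[0],a.shape[1]:]=b
cv2.imwrite("pics/crop1.png",o)
a=cv2.resize(t[165:275,210:285],None,fx=5,fy=5,interpolation=cv2.INTER_CUBIC)
b=cv2.resize(s[170:245,195:295],None,fx=4,fy=4,interpolation=cv2.INTER_CUBIC)
h=max(a.shape[0],b.shape[0]);o=np.zeros((h,a.shape[1]+b.shape[1],3),np.uint8);o[:a.shape[0],:a.shape[1]]=a;o[:b.shape[0],a.shape[1]:]=b
cv2.imwrite("pics/crop2.png",o)
```

```text
(no output)
```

View pics/crop1.png

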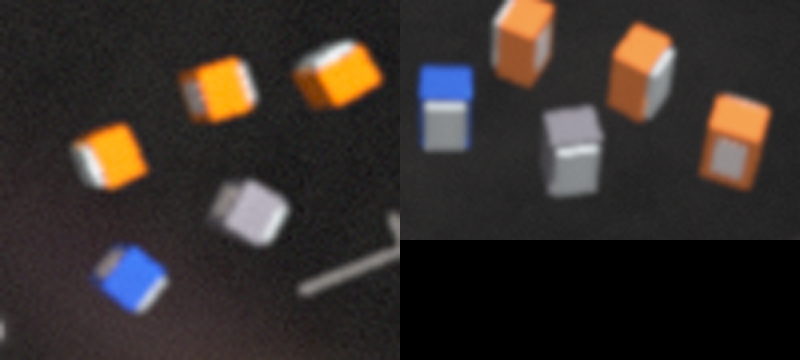

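View pics/crop2.png

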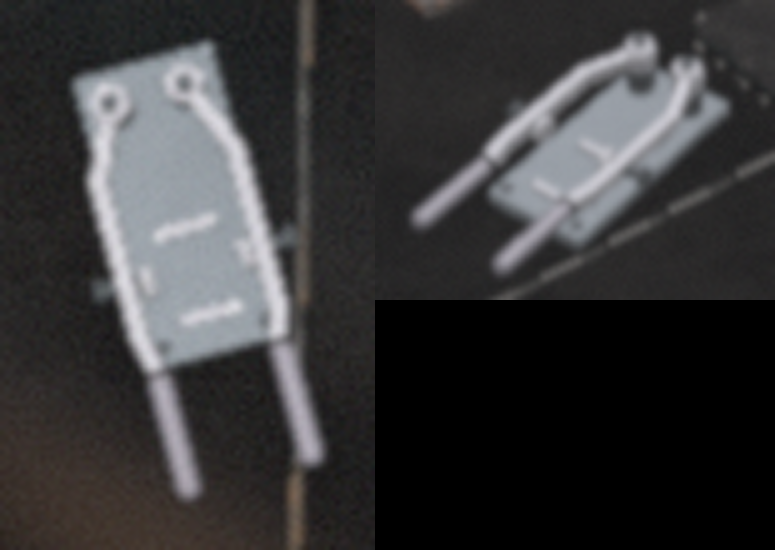

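```bash
cat > h.py <<'E'
import numpy as np,cv2
from scipy.optimize import least_squares
from scipy.spatial.transform import Rotation as R
CAM={"side":(np.array([[516.1,0,273.6],[0,516.1,205.1],[0,0,1]]),np.array([[0.8031,-0.4144,0.4281,0.0381],[-0.5956,-0.5406,0.5942,-0.6259],[-0.0148,-0.7322,-0.681,0.8493],[0,0,0,1]])),
"top":(np.array([[461.1,0,278.7],[0,461.1,211.5],[0,0,1]]),np.array([[0.0196,-0.9991,0.0377,0.4699],[-0.9997,-0.0201,-0.0116,0.0637],[0.0124,-0.0375,-0.9992,1.1193],[0,0,0,1]]))}
def proj(K,T,p):
    q=(np.atleast_2d(p)-T[:3,3])@T[:3,:3]; return (q[:,:2]/q[:,2:])*[K[0,0],K[1,1]]+K[:2,2]
def projf(K,T,p):  # fisheye
    q=(np.atleast_2d(p)-T[:3,3])@T[:3,:3]; r=np.linalg.norm(q[:,:2],axis=1); th=np.arctan2(r,q[:,2])
    return q[:,:2]/r[:,None]*th[:,None]*K[0,0]+K[:2,2]
def back(K,T,uv,z):
    d=T[:3,:3]@np.array([(uv[0]-K[0,2])/K[0,0],(uv[1]-K[1,2])/K[1,1],1]); return T[:3,3]+d*(z-T[2,3])/d[2]
def backf(K,T,uv,z):
    d=(np.array(uv)-K[:2,2]);r=np.linalg.norm(d);th=r/K[0,0]
    v=T[:3,:3]@np.array([*(d/r*np.sin(th)),np.cos(th)]); return T[:3,3]+v*(z-T[2,3])/v[2]
def body(p,pts):
    c,s=np.cos(p[2]),np.sin(p[2]); pts=np.array(pts,float); return np.c_[p[0]+c*pts[:,0]-s*pts[:,1],p[1]+s*pts[:,0]+c*pts[:,1],pts[:,2]]
def fit(obs,p0):
    # obs: list of (projfn, modelpts, uv)
    f=lambda p: np.concatenate([(w*(fn(body(p,m))-np.array(uv))).ravel() for fn,m,uv,w in obs])
    r=least_squares(f,p0,loss='soft_l1'); return r.x,f(r.x)
def toolmove(state,dxyz):
    q=state["tool_rot"]; return R.from_quat(q[[1,2,3,0]]).inv().apply(dxyz)/0.03
E
python3 - <<'E'
from h import *
ft=lambda p:proj(*CAM["top"],p); fs=lambda p:proj(*CAM["side"],p)
t=lambda a:[(x/5+210,y/5+165) for x,y in a]; s=lambda a:[((x-375)/4+195,y/4+170) for x,y in a]
he=[[-97,29.5,35],[-97,-29.5,35]]; po=[[85,18,47],[85,-18,47]]
M=lambda a:np.array(a)/1000
obs=[(ft,M(po+he),t([(109,102),(183,82),(190,495),(316,460)]),1),(fs,M(po+he),s([(640,45),(688,68),(418,222),(500,268)]),1)]
for o in (obs[:1],obs[1:],obs):
    p,r=fit(o,[.53,.12,.2]); print(p.round(4),r.reshape(-1,2).round(1).tolist())
t=lambda a:[(x/4+330,y/4+190) for x,y in a]; s=lambda a:[((x-400)/3.2+270,y/3.2+270) for x,y in a]
print([back(*CAM["top"],u,.05).round(3) for u in t([(243,181),(289,208)])])
# case top: lid -y. corners
ct=[[-15,12,50],[15,12,50],[15,-12,50],[-15,-12,50]]
obs=[(ft,M([[15,12,50],[0,0,50]]),t([(243,180),(252,213)]),1),(fs,M([ct[1],ct[0],ct[3],ct[2]]),s([(544,112),(592,106),(604,140),(553,152)]),1),(fs,M([[-12,-16.5,4],[12,-16.5,4]]),s([(598,192),(551,195)]),1)]
for a in (-.5,-1.,-2.2,.6):
    p,r=fit(obs,[.45,-.2,a]); print(p.round(4),np.abs(r).sum(),r.reshape(-1,2).round(1).tolist())
E
```

```text
[0.4904 0.1196 0.2903] [[0.1, 1.0], [0.3, 0.9], [0.2, -1.1], [-0.7, -0.9]]
[0.4923 0.12   0.2711] [[0.0, -0.1], [-0.1, 0.0], [0.4, -0.0], [-0.3, 0.1]]
[0.4915 0.1197 0.2813] [[0.4, 0.4], [0.6, 0.4], [-0.2, -1.6], [-1.1, -1.2], [-0.5, -0.0], [-0.6, 0.0], [0.4, 0.5], [-0.1, 0.4]]
[array([ 0.46, -0.21,  0.05]), array([ 0.445, -0.237,  0.05 ])]
[ 0.4418 -0.2125 -0.7876] 96.4567318137295 [[1.9, 0.1], [-1.3, 0.0], [15.2, 0.0], [-15.7, 0.1], [-20.7, -0.0], [11.5, -1.9], [-18.3, 0.1], [9.0, 0.7]]
[ 0.4418 -0.2125 -0.7876] 96.45701033862699 [[1.9, 0.1], [-1.3, 0.0], [15.2, 0.0], [-15.7, 0.1], [-20.7, -0.0], [11.5, -1.9], [-18.3, 0.1], [9.0, 0.7]]
[ 0.4458 -0.2175 -2.0373] 105.91364834220178 [[11.2, 5.0], [0.8, -1.7], [18.4, 10.7], [-0.6, -0.5], [-16.8, -9.3], [3.0, 0.2], [-17.8, -9.6], [-0.2, -0.1]]
[ 0.4412 -0.2195  2.0652] 89.07664164577486 [[0.6, 16.1], [1.7, 0.3], [-1.0, 9.1], [-0.7, 16.7], [0.1, -3.8], [1.0, -13.1], [-0.2, -8.2], [2.8, -13.5]]
```

Run:
```python
from h import *
ft=lambda p:proj(*CAM["top"],p); fs=lambda p:proj(*CAM["side"],p)
M=lambda a:np.array(a)/1000
t=lambda a:[(x/4+330,y/4+190) for x,y in a]; s=lambda a:[((x-400)/3.2+270,y/3.2+270) for x,y in a]
obs=[(ft,M([[0,12,50],[0,0,50],[-12,-16.5,46],[12,-16.5,46]]),t([(232,190),(252,210),(265,246),(290,212)]),1),(fs,M([[-15,12,50],[15,12,50],[15,-12,50],[-15,-12,50]]),s([(544,112),(592,106),(604,140),(553,152)]),1),(fs,M([[12,-16.5,4],[-12,-16.5,4]]),s([(598,192),(551,195)]),1)]
for o in (obs[:1],obs[1:],obs):
    p,r=fit(o,[.45,-.2,-.6]); print(p.round(4),np.abs(r).sum(),r.reshape(-1,2).round(1).tolist())
```

```text
[ 0.4437 -0.2166 -0.6393] 6.106656313784555 [[1.3, 1.8], [0.4, -0.0], [-0.7, -0.7], [-0.8, -0.3]]
[ 0.4451 -0.2153 -0.4793] 6.32474104953576 [[-0.2, 0.3], [0.4, 0.0], [-0.2, -0.1], [-0.2, -1.6], [-0.9, 0.0], [1.5, 0.9]]
[ 0.4447 -0.2155 -0.5085] 15.558880850476612 [[0.5, 1.9], [-0.0, -0.5], [-0.1, -1.5], [-1.3, -1.9], [-0.1, 0.3], [0.6, 0.4], [-0.5, 0.3], [-0.5, -1.6], [-1.2, 0.4], [1.1, 1.0]]
```

```bash
cat >> h.py <<'E'
def status(s):
    m=R.from_quat(s["tool_rot"][[1,2,3,0]]).as_matrix()
    return s["position"].round(4), "jawyaw",np.degrees(np.arctan2(m[1,0],m[0,0])).round(2),"ydown",m[:,1].round(3),"z",m[:,2].round(3)
def goto(s,P,yawdeg=None):
    "units to get to world P; turn so that jaw axis yaw = yawdeg (mod 180)"
    m=R.from_quat(s["tool_rot"][[1,2,3,0]]).as_matrix()
    u=m.T@(np.array(P)-s["position"])/.03; t=0
    if yawdeg is not None:
        cur=np.degrees(np.arctan2(m[1,0],m[0,0])); d=(cur-yawdeg+90)%180-90  # turn about tool y (down): positive turns world yaw negative
        t=d/6
    return u.round(3),round(t,3)
E
python3 - <<'E'
from h import *
from plant import manip
s=manip.state();print(status(s))
for P in [(.28,.45,.28),(.42,.2,.28),(.47,0,.28),(.445,-.2155,.2)]: print(goto(s,P,-31))
E
```

```text
(array([0.2083, 0.6417, 0.205 ]), 'jawyaw', np.float64(72.02), 'ydown', array([-0.   , -0.001, -1.   ]), 'z', array([-0.951,  0.309, -0.   ]))
(array([-5.343, -2.495, -4.247]), np.float64(-12.831))
(array([-11.828,  -2.489, -11.258]), np.float64(-12.831))
(array([-17.654,  -2.483, -14.902]), np.float64(-12.831))
(array([-24.742,   0.19 , -16.327]), np.float64(-12.831))
```

Request:
{"op": "play_rows", "data": {
  "commands": [
    [[-1, -0.8, -0.8, 0.6], [-2.2, -1.6, -1.7, 1.6], [-3.4, -2.4, -2.6, 2.8], [-4.4, -2.5, -3.5, 4], [-5.3, -2.5, -4.2, 5.2]]
  ]
}}

```text
t: 0.65
position: [0.2803, 0.45, 0.2815]
tool_rot: [0.664, -0.663, -0.245, 0.244]
force: [1.0, 0.5, -0.4]
gripper_width: 0.0944
```

Run:
```python
from h import *
from plant import manip
s=manip.state();print(status(s),s["t"],s["force"])
for P in [(.42,.2,.28),(.47,0,.28),(.445,-.2155,.2)]: print(goto(s,P,-31))
```

```text
(array([0.2803, 0.45  , 0.2815]), 'jawyaw', np.float64(40.45), 'ydown', array([ 0.001,  0.002, -1.   ]), 'z', array([-0.649,  0.761,  0.001])) 0.65 [ 0.9830022   0.47391373 -0.42210174]
(array([-1.863,  0.04 , -9.362]), np.float64(11.909))
(array([ -4.921,   0.03 , -15.516]), np.float64(11.909))
(array([-10.219,   2.684, -20.444]), np.float64(11.909))
```

Request:
{"op": "play_rows", "data": {
  "commands": [
    [[-0.3, 0, -1.6, 1.0], [-0.6, 0, -3.2, 2.2], [-0.9, 0, -4.8, 3.4], [-1.3, 0, -6.4, 4.6], [-1.7, 0, -8.0, 5.8]]
  ]
}}

```text
t: 1.15
position: [0.3978, 0.2349, 0.2805]
tool_rot: [0.706, -0.706, -0.035, 0.035]
force: [1.0, -0.2, -0.3]
gripper_width: 0.0937
```

Run:
```python
from h import *
from plant import manip
s=manip.state();print(status(s),s["t"],s["force"])
for P in [(.42,.2,.28),(.47,0,.28),(.445,-.2155,.2)]: print(goto(s,P,-31))
```

```text
(array([0.3978, 0.2349, 0.2805]), 'jawyaw', np.float64(5.73), 'ydown', array([-0.,  0., -1.]), 'z', array([-0.1  ,  0.995,  0.   ])) 1.15 [ 0.96541226 -0.19018961 -0.25129628]
(array([ 0.619,  0.016, -1.232]), np.float64(6.121))
(array([ 1.612,  0.013, -8.032]), np.float64(6.121))
(array([  0.066,   2.677, -15.097]), np.float64(6.121))
```

Request:
{"op": "play_rows", "data": {
  "commands": [
    [[0.4, 0, -1.6, 0.8], [0.8, 0, -3.2, 1.6], [1.2, 0, -4.8, 2.4], [1.5, 0, -6.4, 3.2], [1.6, 0, -8.0, 4.0]]
  ]
}}

```text
t: 1.65
position: [0.4707, 0.0012, 0.2806]
tool_rot: [0.698, -0.698, 0.112, -0.112]
force: [1.8, 0.6, -0.5]
gripper_width: 0.0938
```

Run:
```python
from h import *
from plant import manip
s=manip.state();print(status(s),s["t"],s["force"])
for P in [(.445,-.2155,.2),(.40,-.18,.2)]: print(goto(s,P,-31))
```

```text
(array([0.4707, 0.0012, 0.2806]), 'jawyaw', np.float64(-18.18), 'ydown', array([ 0.001,  0.   , -1.   ]), 'z', array([0.312, 0.95 , 0.   ])) 1.65 [ 1.76724797  0.60808877 -0.4927765 ]
(array([ 1.44 ,  2.686, -7.132]), np.float64(2.137))
(array([-0.355,  2.686, -6.476]), np.float64(2.137))
```

Request:
{"op": "play_rows", "data": {
  "commands": [
    [[0.3, 0.6, -1.5, 0.5], [0.6, 1.2, -3.0, 1.0], [0.9, 1.8, -4.5, 1.5], [1.2, 2.4, -5.9, 2.0], [1.45, 2.7, -7.1, 2.1]]
  ]
}}

```text
t: 2.15
position: [0.4447, -0.2146, 0.1984]
tool_rot: [-0.682, 0.682, -0.188, 0.187]
force: [0.2, 1.8, 0.3]
gripper_width: 0.0937
```

Run:
```python
from h import *
from plant import manip,vision
c=vision.camera("wrist"); cv2.imwrite("pics/w1.png",c["pixels"][:,:,::-1]); np.savez("w1.npz",K=c["mtx"],T=c["pose"])
s=manip.state();print(status(s),s["t"],s["force"])
p=[.4447,-.2155,-.55]
pts=np.array([[a,b,z] for z in (50,0) for a,b in ((-15,-12),(15,-12),(15,12),(-15,12))])/1000
print(projf(c["mtx"],c["pose"],body(p,pts)).round(0).tolist())
```

```text
(array([ 0.4434, -0.2195,  0.198 ]), 'jawyaw', np.float64(-30.93), 'ydown', array([-0.001, -0.002, -1.   ]), 'z', array([ 0.514,  0.858, -0.002])) 2.2 [-4.66618481 -0.85085299 -1.81862302]
[[263.0, 205.0], [292.0, 206.0], [292.0, 183.0], [263.0, 183.0], [265.0, 194.0], [290.0, 194.0], [290.0, 175.0], [265.0, 174.0]]
```

View pics/w1.png

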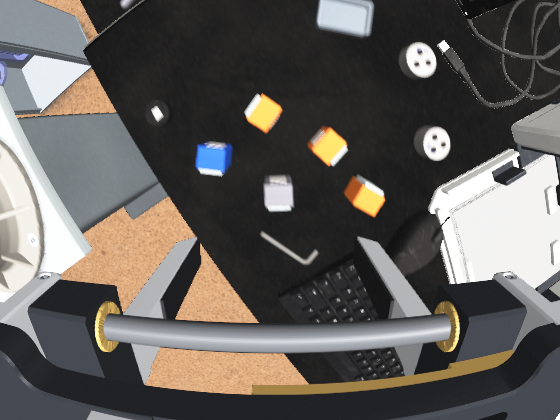

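Run:
```python
from h import *
im=cv2.imread("pics/w1.png");cv2.imwrite("pics/w1c.png",cv2.resize(im[160:230,240:320],None,fx=9,fy=8,interpolation=cv2.INTER_CUBIC))
```

```text
(no output)
```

View pics/w1c.png

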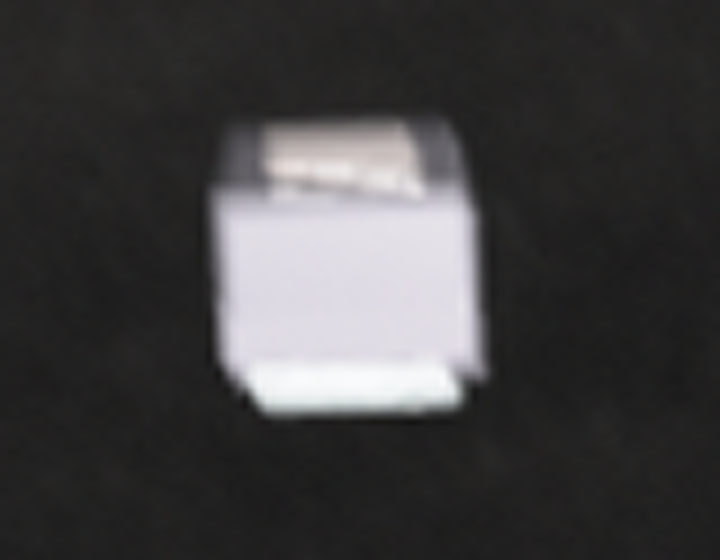

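Run:
```python
from h import *
from plant import manip
d=np.load("w1.npz"); f=lambda p:projf(d["K"],d["T"],p); M=lambda a:np.array(a)/1000
t=lambda a:[(x/9+240-.44,y/8+160-.44) for x,y in a]
o=[(f,M([[-15,12,50],[15,12,50],[15,-12,50],[-15,-12,50]]),t([(215,200),(474,203),(484,378),(222,374)]),1),
   (f,M([[-12,-16.5,46],[12,-16.5,46]]),t([(260,412),(460,409)]),1)]
p,r=fit(o,[.4447,-.2155,-.55]);print(p.round(4),np.degrees(p[2]),r.reshape(-1,2).round(1).tolist())
s=manip.state();print(status(s)); m=R.from_quat(s["tool_rot"][[1,2,3,0]]).as_matrix()
for z in (.12,.023): print(goto(s,[p[0],p[1],z],np.degrees(p[2])))
```

```text
[ 0.4446 -0.2175 -0.5112] -29.291754941957162 [[0.3, 0.6], [0.7, -0.5], [-0.1, 0.1], [0.3, 1.3], [-0.8, -0.5], [-0.4, -0.7]]
(array([ 0.4434, -0.2195,  0.198 ]), 'jawyaw', np.float64(-30.93), 'ydown', array([-0.001, -0.002, -1.   ]), 'z', array([ 0.514,  0.858, -0.002]))
(array([1.000e-03, 2.601e+00, 8.100e-02]), np.float64(-0.273))
(array([1.000e-03, 5.834e+00, 8.800e-02]), np.float64(-0.273))
```

Request:
{"op": "play_rows", "data": {
  "commands": [
    [[0, 0.8, 0.05, -0.15], [0, 1.6, 0.1, -0.27], [0, 2.6, 0.1, -0.27], [0, 2.6, 0.1, -0.27]]
  ],
  "jaw": -0.28,
  "newtons": 10
}}

```text
t: 2.6
position: [0.4455, -0.2096, 0.119]
tool_rot: [-0.684, 0.685, -0.179, 0.175]
force: [-0.1, -0.2, 0.3]
gripper_width: 0.0649
```

Run:
```python
from h import *
from plant import manip,vision
c=vision.camera("wrist"); cv2.imwrite("pics/w2.png",c["pixels"][:,:,::-1]); np.savez("w2.npz",K=c["mtx"],T=c["pose"])
s=manip.state();print(status(s),s["t"],s["force"],s["gripper_width"])
print(goto(s,[.4446,-.2175,.032],-29.3))
cv2.imwrite("pics/w2c.png",cv2.resize(c["pixels"][140:340,170:380,::-1],None,fx=3,fy=3,interpolation=cv2.INTER_CUBIC))
print(projf(c["mtx"],c["pose"],[s["position"],s["position"]+[0,0,-.07]]))
```

```text
(array([ 0.4463, -0.2103,  0.1208]), 'jawyaw', np.float64(-29.01), 'ydown', array([-0.003, -0.   , -1.   ]), 'z', array([ 0.485,  0.875, -0.002])) 2.65 [0.28076018 0.19811536 0.73411467] 0.06227871642995372
(array([ 0.076,  2.96 , -0.233]), np.float64(0.049))
[[279.22666111 254.12463679]
 [279.02940391 217.71190472]]
```

View pics/w2c.png

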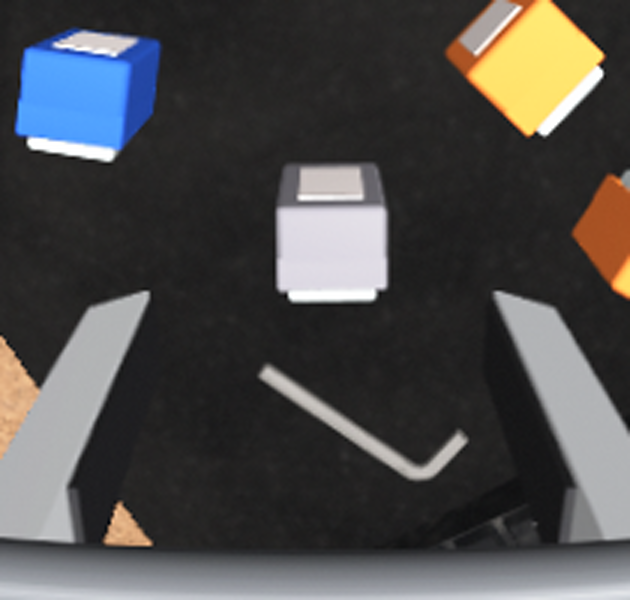

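Run:
```python
from h import *
from plant import manip
d=np.load("w2.npz"); f=lambda p:projf(d["K"],d["T"],p); M=lambda a:np.array(a)/1000
t=lambda a:[(x/3+170-.33,y/3+140-.33) for x,y in a]
o=[(f,M([[-15,12,50],[15,12,50],[15,-12,50],[-15,-12,50]]),t([(277,206),(386,206),(387,291),(277,291)]),1),
   (f,M([[-12,-16.5,46],[12,-16.5,46]]),t([(289,301),(377,300)]),1)]
p,r=fit(o,[.4447,-.2155,-.55]);print(p.round(4),np.degrees(p[2]),r.reshape(-1,2).round(1).tolist())
s=manip.state()
print(goto(s,[p[0],p[1],.032],np.degrees(p[2])),s["position"])
```

```text
[ 0.4451 -0.2147 -0.4969] -28.470290549802016 [[-0.6, 0.2], [0.9, -0.1], [0.2, -0.2], [0.1, 0.0], [0.0, -0.0], [-0.5, 0.1]]
(array([ 0.045,  2.96 , -0.144]), np.float64(-0.09)) [ 0.4462928  -0.21026764  0.12079244]
```

Request:
{"op": "play_rows", "data": {
  "commands": [
    [[0.05, 0.6, -0.14, -0.09], [0.05, 1.3, -0.14, -0.09], [0.05, 1.3, -0.14, -0.09]]
  ]
}}

```text
t: 2.95
position: [0.4463, -0.2144, 0.0824]
tool_rot: [-0.685, 0.685, -0.174, 0.173]
force: [0.3, -1.3, 0.1]
gripper_width: 0.06
```

Run:
```python
from h import *
from plant import manip
s=manip.state()
print(status(s),goto(s,[.4451,-.2147,.032],-28.5),s["gripper_width"])
```

```text
(array([ 0.4463, -0.2144,  0.0824]), 'jawyaw', np.float64(-28.43), 'ydown', array([-0.001,  0.   , -1.   ]), 'z', array([ 0.476,  0.879, -0.   ])) (array([-0.029,  1.679, -0.029]), np.float64(0.012)) 0.06002317828949983
```

Aligned within about 1 mm, so I'm descending and gripping.

Request:
{"op": "play_rows", "data": {
  "commands": [
    [[0, 0.6, -0.03, 0], [0, 1.2, -0.03, 0], [-0.03, 1.68, -0.03, 0], [-0.03, 1.68, -0.03, 0]]
  ]
}}

```text
t: 3.35
position: [0.4453, -0.2147, 0.032]
tool_rot: [0.685, -0.685, 0.174, -0.173]
force: [0.1, -0.4, 0.3]
gripper_width: 0.0604
```

Request:
{"op": "play_rows", "data": {
  "commands": [
    [[0, 0, 0, 0], [0, 0, 0, 0], [0, 0, 0, 0], [0, 0, 0, 0], [0, 0, 0, 0]]
  ],
  "jaw": 1,
  "newtons": 12
}}

```text
t: 3.85
position: [0.4458, -0.2149, 0.0325]
tool_rot: [0.686, -0.685, 0.173, -0.174]
force: [-0.5, 0.8, 8.0]
gripper_width: 0.0299
```

Run:
```python
from h import *
from plant import manip,vision
c=vision.camera("wrist"); cv2.imwrite("pics/w3.png",cv2.resize(c["pixels"][140:340,170:380,::-1],None,fx=3,fy=3,interpolation=cv2.INTER_CUBIC))
s=manip.state()
print(status(s),s["gripper_width"],s["force"],s["t"])
```

```text
(array([ 0.4457, -0.215 ,  0.0325]), 'jawyaw', np.float64(-28.42), 'ydown', array([ 0.,  0., -1.]), 'z', array([0.476, 0.879, 0.   ])) 0.02972321611650433 [-0.30074774  1.23199189  7.8206226 ] 3.9
```

View pics/w3.png

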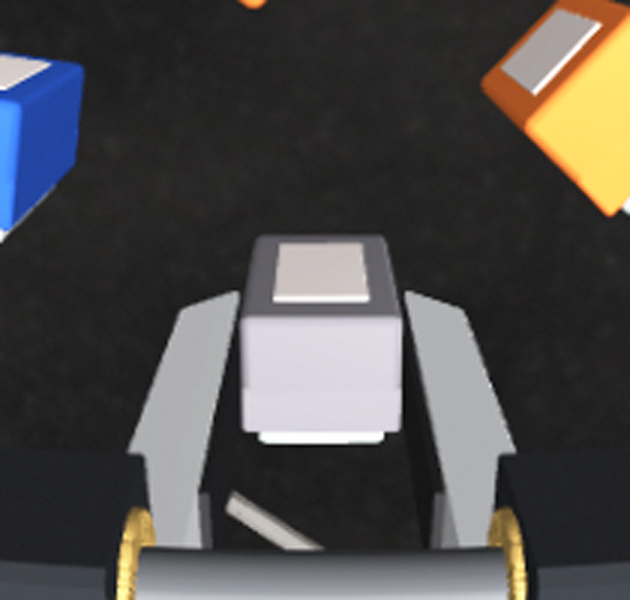

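Run:
```python
from h import *
from plant import manip,vision
c=vision.camera("wrist"); M=lambda a:np.array(a)/1000
f=lambda p:projf(c["mtx"],c["pose"],p)
t=lambda a:[(x/3+170-.33,y/3+140-.33) for x,y in a]
o=[(f,M([[-15,12,50],[15,12,50],[15,-12,50],[-15,-12,50]]),t([(241,318),(402,318),(400,432),(242,432)]),1),
   (f,M([[-12,-16.5,46],[12,-16.5,46]]),t([(259,443),(383,442)]),1)]
p,r=fit(o,[.4447,-.2155,-.55]);print(p.round(4),np.degrees(p[2]),r.reshape(-1,2).round(1).tolist())
s=manip.state(); m=R.from_quat(s["tool_rot"][[1,2,3,0]]).as_matrix(); print("cassette in tool (mm)",1000*m.T@(np.array([p[0],p[1],0])-s["position"]))
print(goto(s,[.4915,.1197,.15],16.1))
```

```text
[ 0.4454 -0.2146 -0.4951] -28.369001951362268 [[-1.3, -0.5], [1.0, -0.5], [0.2, 0.4], [-0.2, 0.4], [0.1, 0.1], [0.0, 0.4]]
cassette in tool (mm) [-0.51088664 32.46698816  0.09482847]
(array([-3.967, -3.915, 10.537]), np.float64(-7.42))
```

Request:
{"op": "play_rows", "data": {
  "commands": [
    [[0, -0.3, 0, 0], [0, -0.8, 0, 0], [0, -1.8, 0, 0], [0, -2.9, 0.6, 0], [0, -3.9, 1.6, -0.5]]
  ]
}}

```text
t: 4.45
position: [0.4676, -0.1741, 0.1514]
tool_rot: [-0.689, 0.69, -0.157, 0.157]
force: [1.3, 0.8, -1.4]
gripper_width: 0.0301
```

Run:
```python
from h import *
from plant import manip,vision
s=manip.state();print(status(s),s["gripper_width"],s["force"],goto(s,[.4915,.1197,.15],16.1))
```

```text
(array([ 0.4676, -0.1741,  0.1514]), 'jawyaw', np.float64(-25.65), 'ydown', array([ 0.   , -0.001, -1.   ]), 'z', array([ 0.433,  0.901, -0.001])) 0.03006716124879566 [ 1.31245143  0.83732682 -1.40324285] (array([-3.521,  0.04 ,  9.174]), np.float64(-6.959))
```

Request:
{"op": "play_rows", "data": {
  "commands": [
    [[-0.5, 0, 1.5, -1.2], [-1.1, 0, 3.0, -2.4], [-1.7, 0, 4.5, -3.6], [-2.3, 0, 6.0, -4.8], [-2.9, 0, 7.5, -6.0]]
  ]
}}

```text
t: 4.95
position: [0.4862, 0.0696, 0.1504]
tool_rot: [0.704, -0.704, -0.067, 0.066]
force: [1.7, -0.0, -1.3]
gripper_width: 0.0298
```

Run:
```python
from h import *
from plant import manip,vision
c=vision.camera("wrist"); cv2.imwrite("pics/w4.png",c["pixels"][:,:,::-1]); np.savez("w4.npz",K=c["mtx"],T=c["pose"])
s=manip.state();print(status(s),s["gripper_width"],s["force"],goto(s,[.4915,.1197,.15],16.1))
```

```text
(array([0.4867, 0.0775, 0.1502]), 'jawyaw', np.float64(11.75), 'ydown', array([ 0.001,  0.002, -1.   ]), 'z', array([-0.204,  0.979,  0.002])) 0.02989651379169575 [ 1.33555694 11.58321041 -0.30978078] (array([0.444, 0.009, 1.344]), np.float64(-0.725))
```

View pics/w4.png

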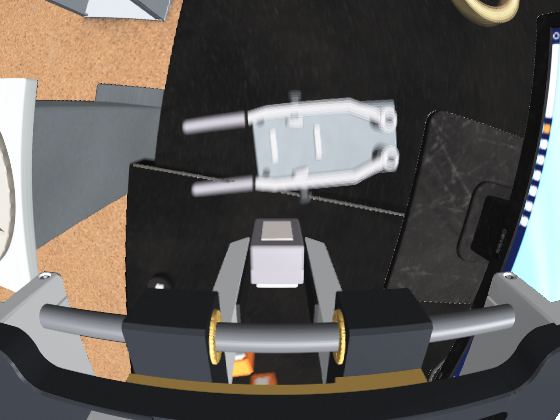

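Request:
{"op": "play_rows", "data": {
  "commands": [
    [[0, 0, 0, -0.3], [0, 0, 0, -0.6], [0, 0, 0, -0.6]]
  ]
}}

```text
t: 5.3
position: [0.4863, 0.0665, 0.1496]
tool_rot: [-0.702, 0.702, 0.087, -0.087]
force: [0.7, 0.3, -0.7]
gripper_width: 0.0298
```

Run:
```python
from h import *
from plant import manip,vision
c=vision.camera("wrist"); cv2.imwrite("pics/w5.png",c["pixels"][:,:,::-1]); np.savez("w5.npz",K=c["mtx"],T=c["pose"])
s=manip.state();print(status(s),s["gripper_width"],s["force"],goto(s,[.4915,.1197,.15],16.1))
cv2.imwrite("pics/w5c.png",cv2.resize(c["pixels"][60:235,165:415,::-1],None,fx=3.2,fy=3.2,interpolation=cv2.INTER_CUBIC))
```

```text
(array([0.4864, 0.0664, 0.1494]), 'jawyaw', np.float64(14.03), 'ydown', array([ 0., -0., -1.]), 'z', array([-0.242,  0.97 , -0.   ])) 0.029780911996297583 [-0.25413555  1.54364274 -0.49372313] (array([ 0.597, -0.019,  1.681]), np.float64(-0.344))
```

View pics/w5c.png

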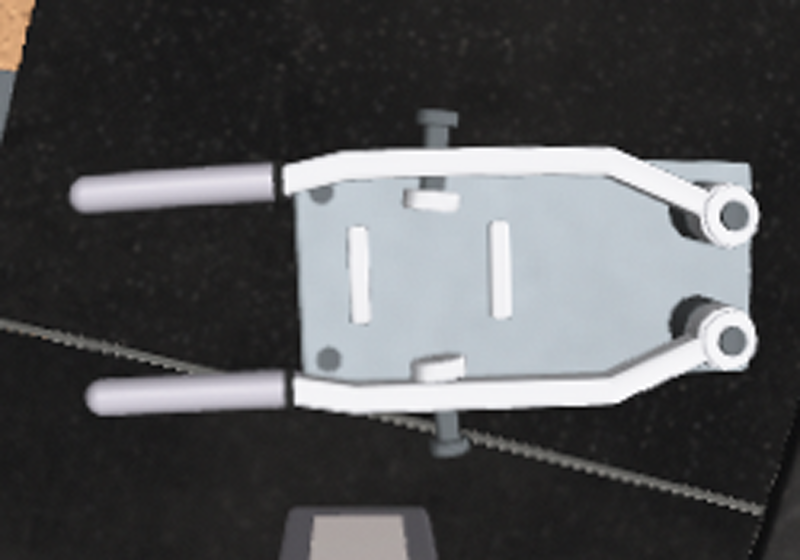

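Run:
```python
from h import *
from plant import manip
d=np.load("w5.npz"); f=lambda p:projf(d["K"],d["T"],p); M=lambda a:np.array(a)/1000
t=lambda a:[(x/3.2+165-.34,y/3.2+60-.34) for x,y in a]
o1=[(f,M([[85,18,47],[85,-18,47]]),t([(734,216),(733,341)]),1),
   (f,M([[-97,29.5,35],[-97,-29.5,35]]),t([(70,197),(86,397)]),1)]
o2=[(f,M([[-18.5,0,14],[18.5,0,14]]),t([(369,274),(490,269)]),1)]
for o in (o1,o2,o1+o2):
  p,r=fit(o,[.4915,.1197,.28]);print(p.round(4),np.degrees(p[2]).round(2),r.reshape(-1,2).round(1).tolist())
s=manip.state();print(goto(s,[*p[:2],.12],np.degrees(p[2])))
```

```text
[0.4909 0.1213 0.2888] 16.55 [[-2.7, -0.3], [-2.8, 0.2], [2.4, -0.2], [2.6, 0.1]]
[0.494  0.1227 0.2972] 17.03 [[-0.2, 0.0], [0.2, -0.0]]
[0.4932 0.122  0.2899] 16.61 [[-0.2, -0.4], [-0.4, -0.0], [4.9, -0.5], [5.1, -0.0], [-1.2, 0.3], [-0.8, 0.5]]
(array([0.67 , 0.981, 1.743]), np.float64(-0.43))
```

Run:
```python
from h import *
from plant import manip
d=np.load("w5.npz"); f=lambda p:projf(d["K"],d["T"],p); M=lambda a:np.array(a)/1000
t=lambda a:[(x/3.2+165-.34,y/3.2+60-.34) for x,y in a]
o1=[(f,M([[85,18,47],[85,-18,47]]),t([(734,216),(733,341)]),1),
   (f,M([[-102.5,29.5,35],[-102.5,-29.5,35]]),t([(70,197),(86,397)]),1)]
o2=[(f,M([[-18.5,0,14],[18.5,0,14]]),t([(369,274),(490,269)]),1)]
for o in (o1,o2,o1+o2):
  p,r=fit(o,[.4915,.1197,.28]);print(p.round(4),np.degrees(p[2]).round(2),r.reshape(-1,2).round(1).tolist())
s=manip.state();print(goto(s,[*p[:2],.12],np.degrees(p[2])))
# set screw side: lever pads inner faces
for n,u in (("left pad inner",(431,212)),("right pad inner",(438,355))):
    w=backf(d["K"],d["T"],t([u])[0],.043); c,sn=np.cos(p[2]),np.sin(p[2]); dd=w[:2]-p[:2]; print(n,(1000*np.array([c*dd[0]+sn*dd[1],-sn*dd[0]+c*dd[1]])).round(1))
```

```text
[0.4937 0.1221 0.2881] 16.51 [[0.3, -0.2], [0.0, 0.2], [-0.3, -0.1], [-0.1, 0.1]]
[0.494  0.1227 0.2972] 17.03 [[-0.2, 0.0], [0.2, -0.0]]
[0.4938 0.1223 0.2883] 16.52 [[0.5, -0.4], [0.2, 0.1], [-0.1, -0.2], [0.1, 0.0], [-0.5, 0.2], [-0.2, 0.5]]
(array([0.691, 0.981, 1.747]), np.float64(-0.414))
left pad inner [-0.7 19.2]
right pad inner [  0.1 -20.5]
```

Request:
{"op": "play_rows", "data": {
  "commands": [
    [[0.25, 0, 0.7, -0.2], [0.5, 0, 1.4, -0.4], [0.69, 0.3, 1.75, -0.41], [0.69, 0.98, 1.75, -0.41], [0.69, 0.98, 1.75, -0.41]]
  ]
}}

```text
t: 5.85
position: [0.4923, 0.1241, 0.1173]
tool_rot: [-0.699, 0.7, 0.101, -0.104]
force: [-0.5, -0.3, -0.5]
gripper_width: 0.03
```

Run:
```python
from h import *
from plant import manip,vision
c=vision.camera("wrist"); cv2.imwrite("pics/w6.png",c["pixels"][60:340,140:420,::-1]); np.savez("w6.npz",K=c["mtx"],T=c["pose"])
s=manip.state();print(s["t"],status(s),s["gripper_width"],s["force"],goto(s,[.4938,.1225,.08],16.52))
```

```text
5.9 (array([0.4928, 0.1236, 0.1185]), 'jawyaw', np.float64(16.64), 'ydown', array([-0.002, -0.002, -1.   ]), 'z', array([-0.286,  0.958, -0.001])) 0.030034001707722722 [ 1.41002679 -1.01255759 -1.04294547] (array([ 0.026,  1.283, -0.045]), np.float64(0.02))
```

View pics/w6.png

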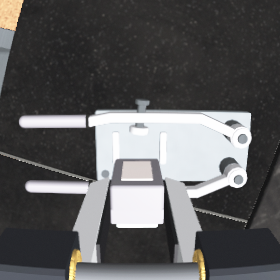

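Request:
{"op": "play_rows", "data": {
  "commands": [
    [[0.02, 0.6, -0.03, 0], [0.02, 1.3, -0.03, 0], [0.02, 2.1, -0.03, 0], [0.02, 2.1, -0.03, 0], [0.02, 2.1, -0.03, 0]]
  ]
}}

```text
t: 6.4
position: [0.4947, 0.1227, 0.0573]
tool_rot: [-0.7, 0.7, 0.102, -0.102]
force: [0.2, -0.1, -1.1]
gripper_width: 0.0299
```

Run:
```python
from h import *
from plant import manip,vision
a=vision.camera("wrist")["pixels"][100:340,150:410,::-1]; b=vision.camera("side")["pixels"][140:260,180:310,::-1]
a=cv2.resize(a,None,fx=1.5,fy=1.5);b=cv2.resize(b,(390,360),interpolation=cv2.INTER_CUBIC)
cv2.imwrite("pics/w7.png",np.hstack([a,b]))
s=manip.state();print(s["t"],status(s),s["gripper_width"],s["force"],goto(s,[.4938,.1225,.0422],16.52))
```

```text
6.5 (array([0.4952, 0.1232, 0.058 ]), 'jawyaw', np.float64(16.61), 'ydown', array([ 0.001,  0.001, -1.   ]), 'z', array([-0.286,  0.958,  0.   ])) 0.029812309334760766 [ 0.39594731 -0.69568839 -1.65758664] (array([-0.051,  0.525, -0.008]), np.float64(0.015))
```

View pics/w7.png

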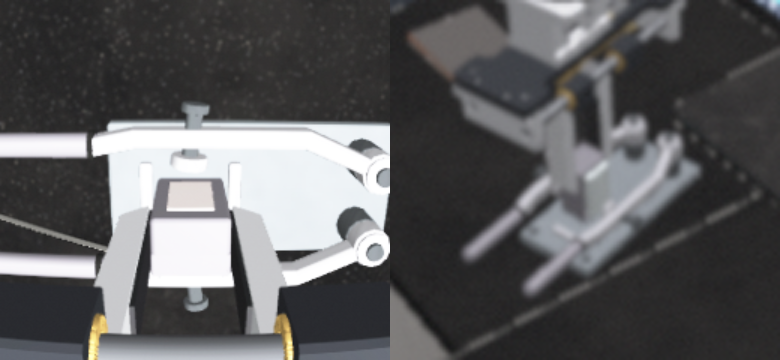

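The cassette is over the nest between the ribs. Lowering gently until it touches.

Request:
{"op": "play_rows", "data": {
  "commands": [
    [[-0.04, 0.2, 0, 0], [-0.04, 0.35, 0, 0], [-0.04, 0.45, 0, 0], [-0.04, 0.5, 0, 0], [-0.04, 0.5, 0, 0]]
  ]
}}

```text
t: 7.0
position: [0.493, 0.1227, 0.0417]
tool_rot: [0.7, -0.7, -0.102, 0.102]
force: [-2.5, -0.6, 3.6]
gripper_width: 0.0301
```

Run:
```python
from h import *
from plant import manip,vision
s=manip.state();print(s["t"],status(s),s["gripper_width"],s["force"],goto(s,[.4938,.1225,.0422],16.52))
```

```text
7.0 (array([0.493 , 0.1227, 0.0417]), 'jawyaw', np.float64(16.63), 'ydown', array([-0.001,  0.   , -1.   ]), 'z', array([-0.286,  0.958,  0.   ])) 0.030148703557242692 [-2.4779883  -0.63667227  3.59286606] (array([ 0.023, -0.017, -0.014]), np.float64(0.018))
```

Request:
{"op": "play_rows", "data": {
  "commands": [
    [[0, 0, 0, 0], [0, 0, 0, 0], [0, 0, 0, 0], [0, 0, 0, 0]]
  ],
  "jaw": -0.28
}}

```text
t: 7.4
position: [0.4933, 0.1227, 0.0417]
tool_rot: [-0.7, 0.7, 0.102, -0.102]
force: [0.1, 0.3, -0.2]
gripper_width: 0.0579
```

Request:
{"op": "play_rows", "data": {
  "commands": [
    [[0, -0.6, 0, 0], [0, -1.4, 0, 0], [0, -2.4, 0, 0], [0, -2.7, 0, 0]]
  ]
}}

```text
t: 7.8
position: [0.4944, 0.123, 0.125]
tool_rot: [0.7, -0.699, -0.103, 0.101]
force: [0.0, -0.7, -0.7]
gripper_width: 0.0603
```

Run:
```python
from h import *
from plant import manip,vision
c=vision.camera("wrist");np.savez("w8.npz",K=c["mtx"],T=c["pose"])
cv2.imwrite("pics/w8.png",cv2.resize(c["pixels"][110:310,150:400,::-1],None,fx=3,fy=3,interpolation=cv2.INTER_CUBIC))
s=manip.state();print(s["t"],status(s),s["gripper_width"],s["force"])
p=np.array([.4938,.1223,.2883]);
print(goto(s,body(p,[[-.070,0,.13]])[0],16.52+90),goto(s,body(p,[[-.070,0,.13]])[0],16.52))
print(s["joint_pos"])
```

```text
7.85 (array([0.4945, 0.1232, 0.1251]), 'jawyaw', np.float64(16.63), 'ydown', array([ 0.003,  0.002, -1.   ]), 'z', array([-0.286,  0.958,  0.001])) 0.060368073524298176 [0.56968308 0.46978887 2.18956659]
(array([-2.363, -0.17 , -0.017]), np.float64(-14.981)) (array([-2.363, -0.17 , -0.017]), np.float64(0.019))
[-0.88479591  0.2866745   0.60954673  2.08129495 -0.22204286  0.83212009
  0.14593901]
```

View pics/w8.png

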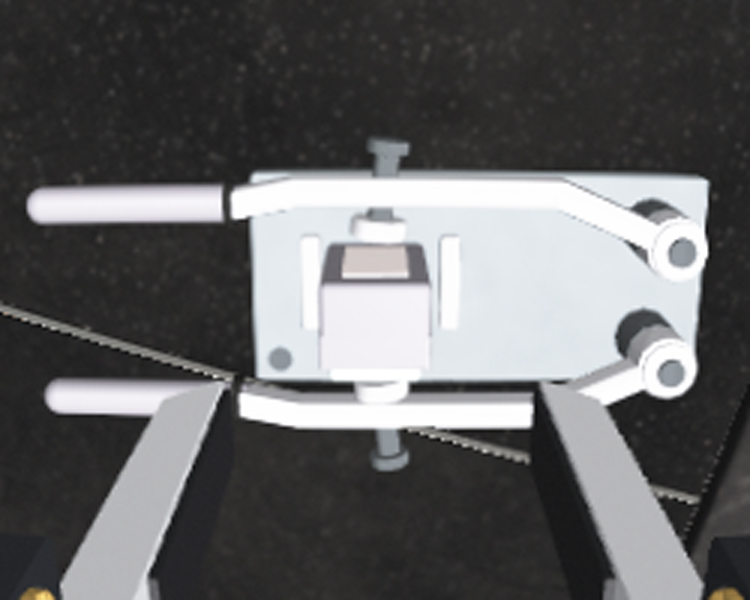

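Request:
{"op": "play_rows", "data": {
  "commands": [
    [[-0.4, -0.2, 0, 1.3], [-0.8, -0.4, 0, 2.7], [-1.3, -0.5, 0, 4.1], [-1.8, -0.5, 0, 5.5], [-2.3, -0.5, 0, 6.9]]
  ],
  "jaw": -1
}}

```text
t: 8.35
position: [0.4262, 0.1028, 0.1369]
tool_rot: [-0.69, 0.69, -0.154, 0.153]
force: [0.2, 0.2, -0.5]
gripper_width: 0.0931
```

Request:
{"op": "play_rows", "data": {
  "commands": [
    [[0, 0, 0, 1.4], [0, 0, 0, 2.8], [0, 0, 0, 4.2], [0, 0, 0, 5.6], [0, 0, 0, 7.0]]
  ]
}}

```text
t: 8.85
position: [0.4268, 0.1029, 0.1371]
tool_rot: [-0.589, 0.59, -0.391, 0.391]
force: [-0.1, 1.0, 0.8]
gripper_width: 0.0937
```

Run:
```python
from h import *
from plant import manip,vision
s=manip.state();print(s["t"],status(s),s["gripper_width"],s["force"])
p=np.array([.4938,.1223,.2883]);
print(goto(s,body(p,[[-.068,-.001,.13]])[0],16.52-90))
print(s["joint_pos"])
```

```text
8.85 (array([0.4268, 0.1029, 0.1371]), 'jawyaw', np.float64(-67.1), 'ydown', array([-0.   , -0.001, -1.   ]), 'z', array([ 0.921,  0.389, -0.001])) 0.09365110887966309 [-0.05349408  0.95069486  0.7560817 ]
(array([0.056, 0.235, 0.052]), np.float64(1.064))
[-1.21102914  0.16366578  0.92380336  2.22081845 -0.17657533  0.82992264
 -1.34485001]
```

Request:
{"op": "play_rows", "data": {
  "commands": [
    [[0.05, 0.2, 0.05, 0.5], [0.05, 0.8, 0.05, 1.06], [0.05, 1.6, 0.05, 1.06], [0.05, 2.3, 0.05, 1.06], [0.05, 2.3, 0.05, 1.06]]
  ]
}}

```text
t: 9.35
position: [0.4276, 0.101, 0.0662]
tool_rot: [-0.567, 0.57, -0.421, 0.42]
force: [0.2, -0.1, 1.0]
gripper_width: 0.0939
```

Run:
```python
from h import *
from plant import manip,vision
c=vision.camera("wrist");np.savez("w9.npz",K=c["mtx"],T=c["pose"])
cv2.imwrite("pics/w9.png",c["pixels"][:,:,::-1])
s=manip.state();print(s["t"],status(s),s["gripper_width"],s["force"])
p=np.array([.4938,.1223,.2883]);
print(goto(s,body(p,[[-.068,-.001,.016]])[0],16.52-90))
```

```text
9.4 (array([0.4283, 0.1011, 0.0676]), 'jawyaw', np.float64(-73.08), 'ydown', array([-0.002, -0.003, -1.   ]), 'z', array([ 0.957,  0.291, -0.003])) 0.09416237359262693 [ 0.93810289  0.22007156 -0.03902853]
(array([-0.027,  1.719,  0.032]), np.float64(0.066))
```

View pics/w9.png

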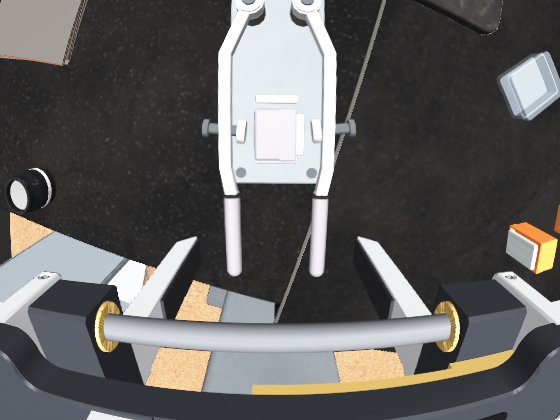

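Request:
{"op": "play_rows", "data": {
  "commands": [
    [[-0.03, 0.5, 0.03, 0.07], [-0.03, 1.0, 0.03, 0.07], [-0.03, 1.4, 0.03, 0.07], [-0.03, 1.67, 0.03, 0.07], [-0.03, 1.67, 0.03, 0.07]]
  ]
}}

```text
t: 9.9
position: [0.4297, 0.1032, 0.0185]
tool_rot: [-0.566, 0.567, -0.423, 0.423]
force: [1.1, 0.5, 0.2]
gripper_width: 0.094
```

Run:
```python
from h import *
from plant import manip,vision
c=vision.camera("wrist");np.savez("w10.npz",K=c["mtx"],T=c["pose"])
cv2.imwrite("pics/w10.png",cv2.resize(c["pixels"][60:300,130:430,::-1],None,fx=2.5,fy=2.5,interpolation=cv2.INTER_CUBIC))
s=manip.state();print(s["t"],status(s),s["gripper_width"],s["force"])
p=np.array([.4938,.1223,.2883]);
print(goto(s,body(p,[[-.068,-.001,.016]])[0],16.52-90))
```

```text
9.95 (array([0.4299, 0.1032, 0.0189]), 'jawyaw', np.float64(-73.53), 'ydown', array([ 0., -0., -1.]), 'z', array([0.959, 0.283, 0.   ])) 0.09417582991535181 [-1.02960613  0.96973671  1.28352864]
(array([ 0.03 ,  0.098, -0.043]), np.float64(-0.009))
```

View pics/w10.png

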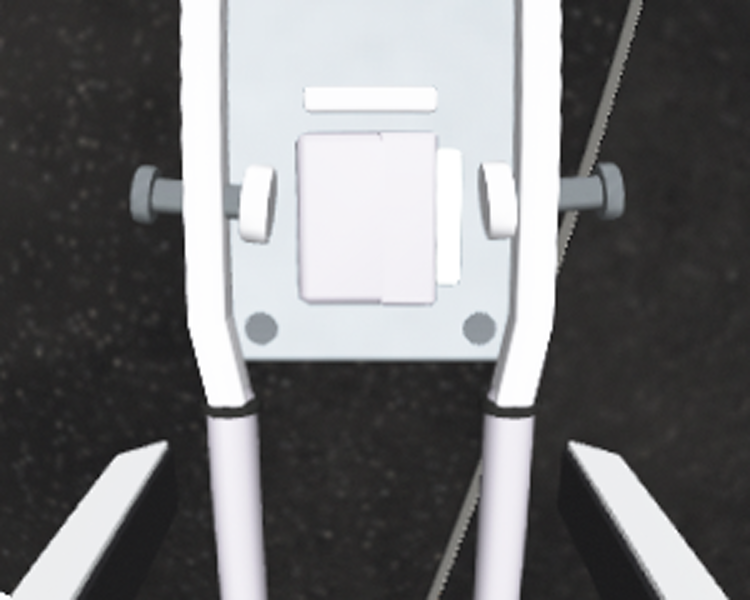

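Request:
{"op": "play_rows", "data": {
  "commands": [
    [[0, 0.08, 0, 0], [0, 0.08, 0, 0], [0, 0.08, 0, 0], [0, 0.08, 0, 0]]
  ],
  "jaw": -0.49,
  "newtons": 8
}}

```text
t: 10.35
position: [0.4298, 0.1033, 0.0164]
tool_rot: [0.567, -0.566, 0.423, -0.423]
force: [-0.0, -1.7, 1.0]
gripper_width: 0.0706
```

Request:
{"op": "play_rows", "data": {
  "commands": [
    [[0, 0, 0, 0], [0, 0, 0, 0], [0, 0, 0, 0], [0, 0, 0, 0]]
  ],
  "jaw": -0.19
}}

```text
t: 10.75
position: [0.4295, 0.1033, 0.0161]
tool_rot: [-0.566, 0.567, -0.423, 0.423]
force: [-1.6, -1.1, 0.9]
gripper_width: 0.0562
```

```bash
cat > look.py <<'E'
import sys
from h import *
from plant import manip,vision
n=sys.argv[1]
c=vision.camera("wrist")
cv2.imwrite(f"pics/{n}.png",cv2.resize(c["pixels"][90:250,190:360,::-1],None,fx=4,fy=3.7,interpolation=cv2.INTER_CUBIC))
s=manip.state();m=R.from_quat(s["tool_rot"][[1,2,3,0]]).as_matrix()
print(s["t"],s["position"].round(4),s["gripper_width"],"tool force",(m.T@s["force"]).round(2))
E
python3 look.py w11
```

```text
10.8 [0.4295 0.1033 0.0161] 0.05619017444436985 tool force [-1.2  -1.   -2.86]
```

View pics/w11.png

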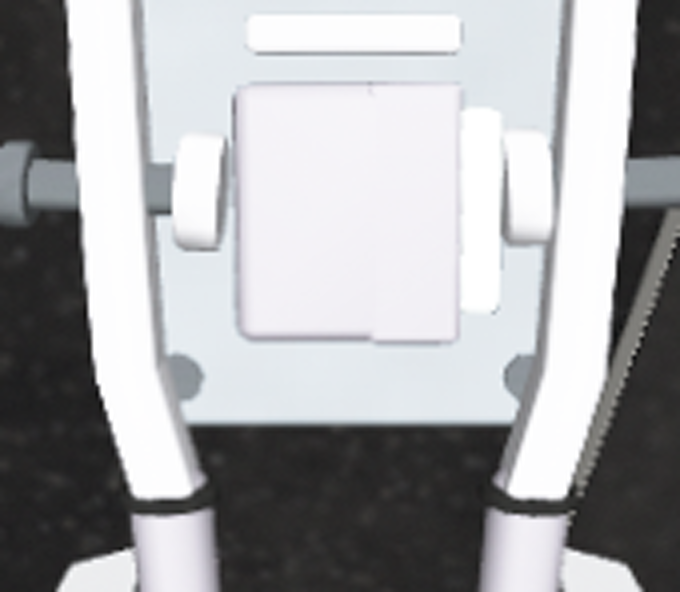

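Request:
{"op": "play_rows", "data": {
  "commands": [
    [[0, 0, 0, 0], [0, 0, 0, 0], [0, 0, 0, 0]]
  ],
  "jaw": -0.1
}}

```text
t: 11.1
position: [0.4295, 0.1033, 0.0161]
tool_rot: [-0.566, 0.567, -0.423, 0.423]
force: [-3.6, -0.3, 1.5]
gripper_width: 0.0515
```

Request:
{"op": "play_rows", "data": {
  "commands": [
    [[0, 0, 0, 0], [0, 0, 0, 0], [0, 0, 0, 0]]
  ],
  "jaw": -0.05
}}

```text
t: 11.4
position: [0.4295, 0.1033, 0.0161]
tool_rot: [-0.566, 0.567, -0.423, 0.423]
force: [-3.1, -1.5, 0.9]
gripper_width: 0.0494
```

Request:
{"op": "play_rows", "data": {
  "commands": [
    [[0, 0, 0, 0], [0, 0, 0, 0], [0, 0, 0, 0]]
  ],
  "jaw": -0.02
}}

```text
t: 11.7
position: [0.4296, 0.1033, 0.0161]
tool_rot: [-0.566, 0.566, -0.423, 0.423]
force: [-3.9, -1.6, 0.9]
gripper_width: 0.0479
```

```bash
python3 look.py w12
```

```text
11.75 [0.4296 0.1033 0.0162] 0.04801388472760641 tool force [ 0.43 -0.41 -4.67]
```

View pics/w12.png

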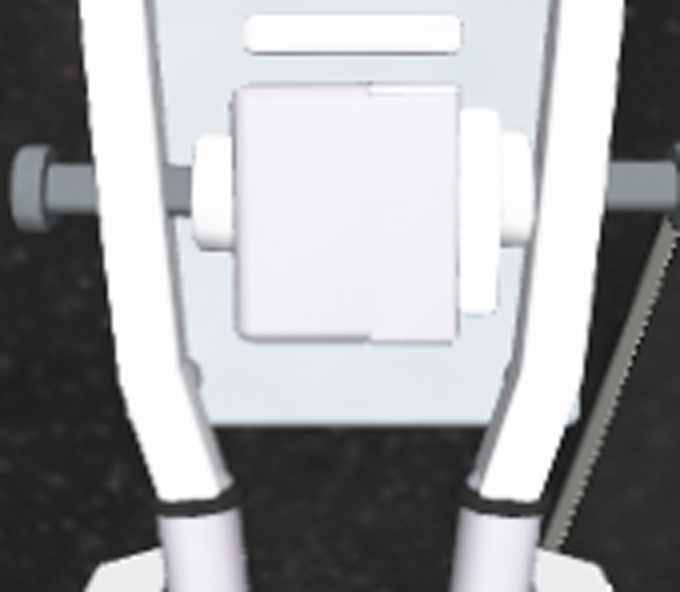

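Request:
{"op": "play_rows", "data": {
  "commands": [
    [[0, 0, 0, 0], [0, 0, 0, 0], [0, 0, 0, 0]]
  ],
  "jaw": 0.0
}}

```text
t: 12.05
position: [0.4297, 0.1033, 0.0162]
tool_rot: [-0.566, 0.566, -0.423, 0.423]
force: [-3.3, -2.2, 0.9]
gripper_width: 0.0472
```

Request:
{"op": "play_rows", "data": {
  "commands": [
    [[0, 0, 0, 0], [0, 0, 0, 0], [0, 0, 0, 0]]
  ],
  "jaw": 0.02
}}

```text
t: 12.35
position: [0.4296, 0.1033, 0.0161]
tool_rot: [-0.566, 0.566, -0.423, 0.423]
force: [-4.7, -1.2, 1.1]
gripper_width: 0.0462
```

Request:
{"op": "play_rows", "data": {
  "commands": [
    [[0, 0, 0, 0], [0, 0, 0, 0], [0, 0, 0, 0]]
  ],
  "jaw": 0.04
}}

```text
t: 12.65
position: [0.4296, 0.1033, 0.0162]
tool_rot: [-0.566, 0.566, -0.423, 0.423]
force: [-4.4, -2.4, 1.0]
gripper_width: 0.0458
```

Request:
{"op": "play_rows", "data": {
  "commands": [
    [[0, 0, 0, 0], [0, 0, 0, 0], [0, 0, 0, 0]]
  ],
  "jaw": 0.06
}}

```text
t: 12.95
position: [0.4296, 0.1033, 0.0161]
tool_rot: [-0.566, 0.566, -0.423, 0.423]
force: [-4.7, -1.4, -0.4]
gripper_width: 0.0458
```

```bash
python3 look.py w13
```

```text
13.0 [0.4296 0.1033 0.0162] 0.0461225068765074 tool force [ 0.21 -0.68 -5.02]
```

View pics/w13.png

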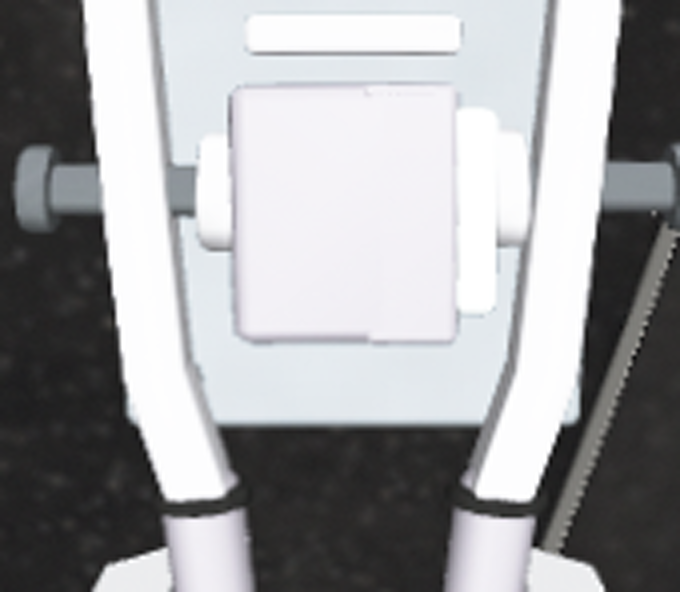

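Stalled at 46.0 mm with 8 N: both pads bear on the cassette and the lid resists. I expect the snap near 41 mm and the hard stop near 39 mm.

Request:
{"op": "play_rows", "data": {
  "commands": [
    [[0, 0, 0, 0], [0, 0, 0, 0], [0, 0, 0, 0]]
  ],
  "jaw": 0.05,
  "newtons": 12
}}

```text
t: 13.3
position: [0.4296, 0.1033, 0.0162]
tool_rot: [-0.566, 0.566, -0.423, 0.423]
force: [-4.2, -1.0, 0.8]
gripper_width: 0.0455
```

Request:
{"op": "play_rows", "data": {
  "commands": [
    [[0, 0, 0, 0], [0, 0, 0, 0], [0, 0, 0, 0]]
  ],
  "jaw": 0.05,
  "newtons": 15
}}

```text
t: 13.6
position: [0.4295, 0.1034, 0.0161]
tool_rot: [-0.566, 0.566, -0.423, 0.423]
force: [-6.1, -0.7, 1.3]
gripper_width: 0.045
```

```bash
python3 look.py w14
```

```text
13.65 [0.4295 0.1034 0.0162] 0.04546276224853279 tool force [-0.56 -0.28 -5.35]
```

Request:
{"op": "play_rows", "data": {
  "commands": [
    [[0, 0, 0, 0], [0, 0, 0, 0], [0, 0, 0, 0]]
  ],
  "jaw": 0.06,
  "newtons": 17
}}

```text
t: 13.95
position: [0.4295, 0.1033, 0.0161]
tool_rot: [-0.566, 0.566, -0.423, 0.423]
force: [-5.3, -2.3, -0.1]
gripper_width: 0.044
```

Request:
{"op": "play_rows", "data": {
  "commands": [
    [[0, 0, 0, 0], [0, 0, 0, 0], [0, 0, 0, 0]]
  ],
  "jaw": 0.07
}}

```text
t: 14.25
position: [0.4295, 0.1034, 0.0162]
tool_rot: [-0.566, 0.566, -0.423, 0.423]
force: [-5.2, -1.9, 1.6]
gripper_width: 0.0441
```

```bash
python3 look.py w15
```

```text
14.3 [0.4295 0.1034 0.0161] 0.04358267555237021 tool force [ 0.44 -0.7  -5.28]
```

View pics/w15.png

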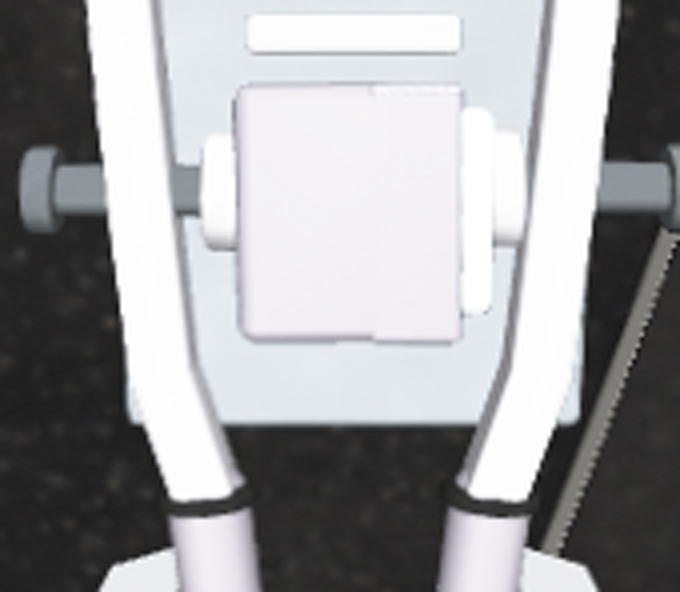

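Request:
{"op": "play_rows", "data": {
  "commands": [
    [[0, 0, 0, 0], [0, 0, 0, 0], [0, 0, 0, 0]]
  ],
  "jaw": 0.08,
  "newtons": 13
}}

```text
t: 14.6
position: [0.4296, 0.1034, 0.0162]
tool_rot: [-0.566, 0.566, -0.423, 0.423]
force: [-4.7, -1.1, 0.8]
gripper_width: 0.0436
```

Request:
{"op": "play_rows", "data": {
  "commands": [
    [[0, 0, 0, 0], [0, 0, 0, 0], [0, 0, 0, 0]]
  ],
  "jaw": 0.095,
  "newtons": 11
}}

```text
t: 14.9
position: [0.4295, 0.1034, 0.0161]
tool_rot: [-0.566, 0.566, -0.423, 0.423]
force: [-4.9, -0.6, 0.4]
gripper_width: 0.0429
```

```bash
python3 look.py w16
```

```text
14.95 [0.4295 0.1033 0.0161] 0.042643270245305356 tool force [-0.24 -1.27 -4.3 ]
```

Request:
{"op": "play_rows", "data": {
  "commands": [
    [[0, 0, 0, 0], [0, 0, 0, 0], [0, 0, 0, 0]]
  ],
  "jaw": 0.11,
  "newtons": 8
}}

```text
t: 15.25
position: [0.4296, 0.1034, 0.0161]
tool_rot: [-0.566, 0.567, -0.423, 0.423]
force: [-4.4, -2.1, 0.0]
gripper_width: 0.0419
```

Request:
{"op": "play_rows", "data": {
  "commands": [
    [[0, 0, 0, 0], [0, 0, 0, 0]]
  ],
  "jaw": 0.12,
  "newtons": 7
}}

```text
t: 15.45
position: [0.4297, 0.1034, 0.0162]
tool_rot: [0.566, -0.566, 0.423, -0.423]
force: [-4.4, -0.3, -0.4]
gripper_width: 0.0413
```

```bash
python3 look.py w17
```

```text
15.5 [0.4298 0.1034 0.0162] 0.041478070909943314 tool force [-0.18 -0.09 -3.98]
```

View pics/w17.png

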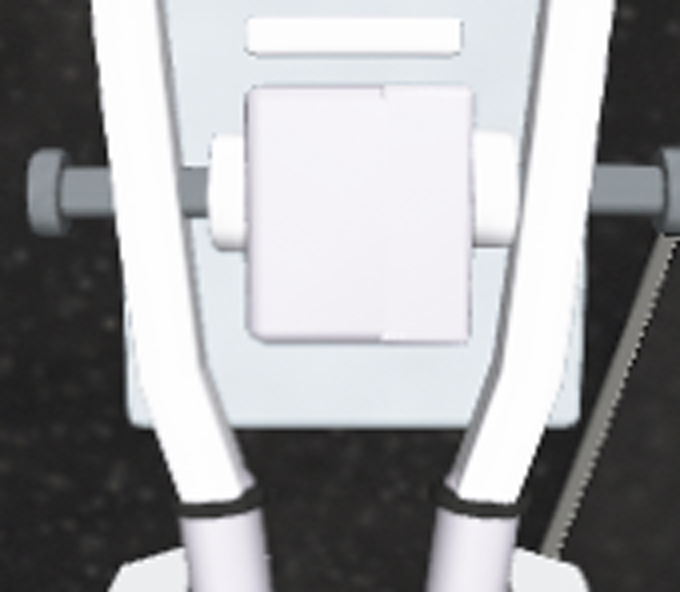

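The lid no longer shows past the case edge at 41.4 mm with 7 N, so it has snapped. I'm stopping the squeeze and opening gradually.

Request:
{"op": "play_rows", "data": {
  "commands": [
    [[0, 0, 0, 0], [0, 0, 0, 0]]
  ],
  "jaw": 0.0
}}

```text
t: 15.7
position: [0.43, 0.1034, 0.0162]
tool_rot: [0.567, -0.566, 0.423, -0.423]
force: [-2.0, -0.8, -0.9]
gripper_width: 0.0467
```

```bash
python3 look.py w18
```

```text
15.75 [0.43   0.1034 0.0163] 0.04730127919814998 tool force [-0.45  2.25 -2.74]
```

View pics/w18.png

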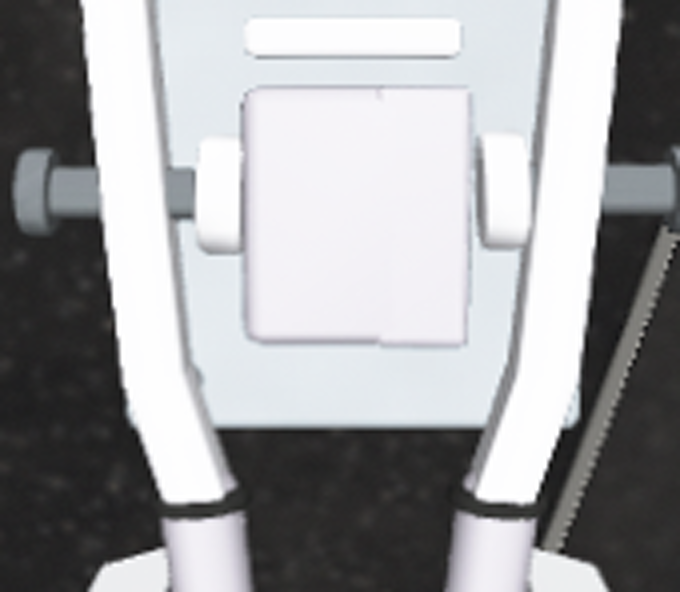

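The pads are clear and the lid has stayed in. Opening the rest of the way.

Request:
{"op": "play_rows", "data": {
  "commands": [
    [[0, 0, 0, 0], [0, 0, 0, 0], [0, 0, 0, 0]]
  ],
  "jaw": -0.3
}}

```text
t: 16.05
position: [0.4303, 0.1035, 0.0163]
tool_rot: [0.567, -0.566, 0.423, -0.424]
force: [0.6, -0.4, -2.0]
gripper_width: 0.0608
```

Request:
{"op": "play_rows", "data": {
  "commands": [
    [[0, 0, 0, 0], [0, 0, 0, 0], [0, 0, 0, 0], [0, 0, 0, 0], [0, 0, 0, 0]]
  ],
  "jaw": -1
}}

```text
t: 16.55
position: [0.4296, 0.1033, 0.0162]
tool_rot: [-0.566, 0.566, -0.423, 0.423]
force: [1.1, 1.0, 0.3]
gripper_width: 0.0935
```

```bash
python3 look.py w19
```

```text
16.6 [0.4297 0.1033 0.0162] 0.0935525692538754 tool force [-0.47 -0.06 -0.1 ]
```

View pics/w19.png

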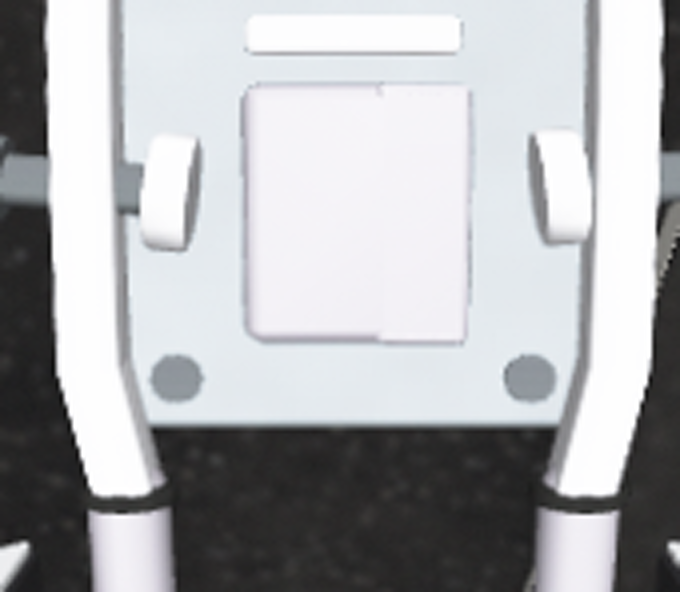

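Handles are open again and the closed cassette is standing in the nest. Withdrawing upward.

Request:
{"op": "play_rows", "data": {
  "commands": [
    [[0, -0.7, 0, 0], [0, -1.6, 0, 0], [0, -2.7, 0, 0], [0, -3.8, 0, 0], [0, -4.5, 0, 0]]
  ]
}}

```text
t: 17.1
position: [0.4301, 0.1031, 0.1528]
tool_rot: [0.567, -0.566, 0.423, -0.424]
force: [0.0, 1.4, -0.7]
gripper_width: 0.0937
```

Request:
{"op": "play_rows", "data": {
  "commands": [
    [[0, 0, 0, 0], [0, 0, 0, 0], [0, 0, 0, 0]]
  ]
}}

```text
t: 17.4
position: [0.4292, 0.1033, 0.1505]
tool_rot: [-0.566, 0.567, -0.423, 0.423]
force: [0.3, 0.6, -0.2]
gripper_width: 0.0941
```

Run:
```python
from h import *
from plant import manip,vision
a=vision.camera("wrist")["pixels"][:,:,::-1]; b=vision.camera("side")["pixels"][130:340,150:430,::-1]
cv2.imwrite("pics/f1.png",a); cv2.imwrite("pics/f2.png",cv2.resize(b,None,fx=2.8,fy=2.8,interpolation=cv2.INTER_CUBIC))
s=manip.state();print(s["t"],status(s),s["force"],s["qd"].round(3))
```

```text
17.5 (array([0.4293, 0.1029, 0.1505]), 'jawyaw', np.float64(-73.56), 'ydown', array([-0.001, -0.001, -1.   ]), 'z', array([ 0.959,  0.283, -0.001])) [ 1.19052944 -0.48579006  0.64640739] [ 0.001 -0.001  0.004 -0.004  0.002  0.003 -0.004]
```

View pics/f1.png

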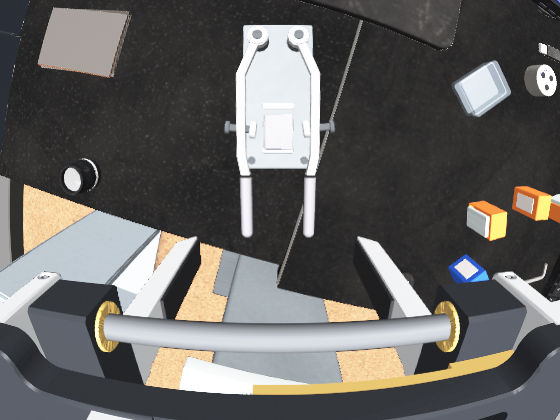

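View pics/f2.png

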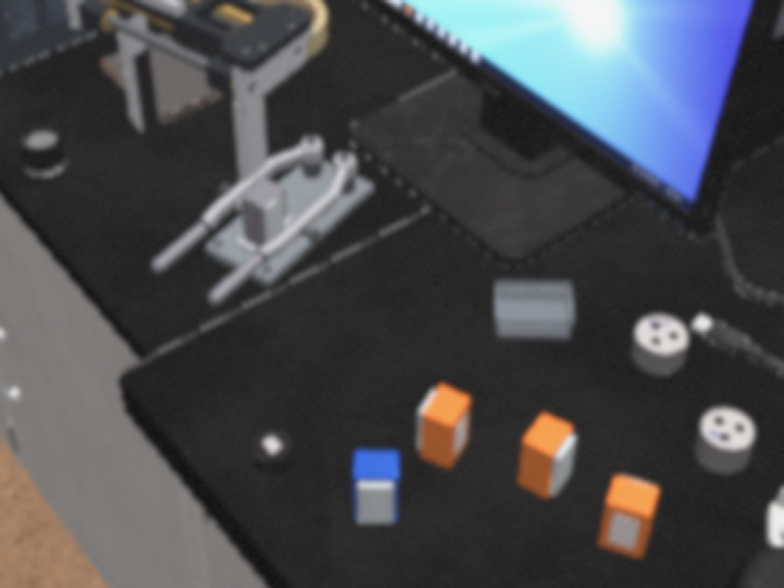

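The final views show the cassette at (278,131) in the wrist image, standing in the nest with its lid flush. The handles are open, the arm is clear, and the other objects are where they were.

```bash
python3 -c "
from plant import job
print(job.job_done())"
```

```text
the job is handed in; nothing more can be done
None
```

The closed cassette is standing upright in the press nest, and I handed the job in at about 17.5 s. I set the grey cassette down with its lid toward the fixed right pad and let go before touching the handles.

- **Squeeze:** With 8 N the handles stalled at 46.0 mm over the grips, where the lid began to resist. I pushed on in small steps, never setting more than 17 N, then cut the force to 7 N as the resistance fell. The lid had gone in by 41.4 mm, close to the 41 mm I expected, so I stopped there and opened the fingers.
- **Last checks:** The final camera views show no lid standing proud, before or after the pads backed off. Both handles are sprung open, the gripper is clear and the bystanders in view look undisturbed.
- **Not measured:** I judged the snap from the pictures and the gripper opening, because there is no direct reading of handle force or lid travel. The cassette moved about 1 mm toward the right pad during the squeeze and still stands between the ribs.

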